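Dock the charging pod and select its drying programme

ROBOT

A 6-joint arm with a two-finger parallel gripper is mounted at the origin on the work surface. World frame = base frame: x ahead of the robot, y to its left, z up, the work surface at z = 0. Lengths are in mm, angles in degrees, forces in N, time in s.
With the tool pointing down it reaches from about 300 to 850 mm from the base axis. Payload 4.2 kg.
Tool frame: the origin (TCP) lies at the very end of the fingers, on their centre line; the grasp point (between the pads) lies 19 mm behind it; z points along the fingers, y is the line along which they close (so a half turn about z gives the same grasp; the last joint's range is limited). The gripper opens to 91 mm and grips with 3 to 60 N. Pads are 32 mm wide; open, the fingers measure 118 mm over their backs; the gripper's body (76 mm by 178 mm) begins 60 mm behind the grasp point.
Start: joints at [64.859, 18.312, 89.639, -0, 72.044, -1.146], TCP at [233.836, 525.323, 213.976] pointing down, gripper open.
Joint ranges: [-177.97, 177.97], [-48.28, 115.42], [12.27, 149.76], [-77.06, 257.06], [2.81, 150.46], [-146.56, 146.56]. Speed limits (degrees/s): [147.25, 147.25, 180, 180, 180, 180].

INTERFACE

Orientations are given as [roll, pitch, yaw] about the fixed x, y, z axes, in that order (R = Rz(yaw) Ry(pitch) Rx(roll)).
In Python, from workcell import env, grab_frame gives the robot as it stands. The module is installed in compiled form; this text tells all that it offers.
- The arm moves only by the tool move_arm, never from a script. Its argument "plan" is a list of rows, each an object of numbers: "tx", "ty", "tz": the shift along the tool's x, y, z in cm; "wx", "wy", "wz": the turn, a rotation vector about the tool's x, y, z in rad. In form: [{"tx": .., "ty": .., "tz": .., "wx": .., "wy": .., "wz": ..}, ...]. A call has 1 to 12 rows; each row shifts and turns the commanded pose from where the row before left it, along the tool's axes as they then stand; what a row does not reach is not made up. A row lasts 1/12 s, in which the tool goes at most 41.7 mm and 7.16 degrees, less where a joint would pass 70% of its speed; a pose out of reach is approached as far as the arm can. A call is refused whole if a number of a shift passes 4.17 or a number of a turn 0.125, either way. A call with a gripper value outside its range is refused whole. "gripper" is the finger opening in cm, from 0 to 9.12, set as the call begins (left out, the last holds). The fingers move at their own pace and stop on an object; "force" is the grip in N (left out, the last holds). Time passes only in rows, so rows that do not move let the fingers close. It gives the time, the measured TCP pose, the force, the opening and the grip force at its end, in the units of the state.
- env.state(): the state, without advancing time (a new reading comes with each control period).
- grab_frame(name): name is "scene" or "top"; returns a dict with "color" (420x560x3 uint8, red, green, blue), "vfov" (degrees; the focal length in pixels is half the picture's height over the tangent of half this angle, whatever the lens; pixels are square), "cx", "cy" (the principal point, pixels), "view" (4x4, takes a point from world to camera coordinates). Camera axes: x right, y up, looking along -z (the intrinsics and any distortion apply to the point x, -y, -z); pixel columns grow to the right and rows downward; lengths in mm; the calibration is good to about 2 mm. A picture is of the moment at which its call begins. There is no depth.
- env.job_done(): hands the job in; it is judged then, once.
The state is a dict: "time_s": time; "qpos": joint angles; "qvel": joint speeds; "effort": joint torques, N m; "ee_pos": TCP position; "ee_rot": TCP orientation; "force": force on the tool from outside, world axes, zero at the start; "torque": the same for the moment, N m; "gripper_width": finger opening in mm; "gripper_force": force on a finger pad.
Only numpy, scipy, OpenCV 4.12 (cv2) and the standard library are available. Lean on these libraries where they do the work, as an engineer would, in place of code of your own. Each camera call takes 0.05 s, during which the arm holds its last target. There are 200 camera calls.

TASK

Take the blue-covered charging pod out of the white caddy and set it down gently, upright and flat, in the bay of the drying station, between the two tall cheeks, without dropping it. Then, once it is docked and let go, turn the station's selector knob until its pointer clicks in at the blue mark. Leave the pod docked and all the other loose things where they are.

Things in the scene. Friction and masses are not known exactly. Their poses are not given: they have to be found in the camera images.
- blue_pod: Grey plastic charging pod with a blue flip cover (shut, does not move), 0.13 kg, to be docked. A block 60 mm long (x), 42 mm wide (y), 40 mm high; the blue cover is its top 6 mm, set back 2 mm all round. Origin at the centre of its underside, z up. Either way round will do in the bay.
- orange_pod: The same pod with an orange cover, a bystander in the caddy's other bay. Same origin and size.
- caddy: Fixed white caddy; both pods stand side by side in it, either one in either bay. Origin under its centre, x along the pods' long side. Floor 56 x 118 mm, 6 mm thick. Three walls 50 mm high, 6 mm thick, 50 mm long in x, at y = -56, 0, +56 mm: bays 50 mm wide centred at y = -28 and +28 mm. The walls shut off the pods' long sides; the pods' ends (x = -30, +30 mm) are open and can be gripped.
- station: Fixed white drying station, origin under its centre line at table level; its housing reaches from x = -65 to +85 mm, y = -115 to +115 mm, top (deck) at 30 mm. A back panel at x = 73 to 85 mm rises to 85 mm. Bay on the deck at y = +55 mm, selector on the deck at y = -55 mm.
- bay (a point): Centre of the bay's floor on the deck, 30 mm above the table; axes as the station's. The pod's long side lies along y. At its ends stand cheeks 60 mm high above the deck, 6 mm thick, 50 mm long in x, inner faces at y = -34, +34 mm: no room for fingers there. In x only lips 4 mm high, from 25 to 31 mm either side: the pod's long sides can be gripped. So change the grip on free table first.
- selector (a joint): Selector angle, rad, growing clockwise seen from above. Six clicks (detents) 0.698 apart: 0 black mark, 0.698 BLUE, 1.396 green, 2.094 yellow, 2.793 orange, 3.491 red; stops just beyond the first and last. It settles into the nearest click by itself. It starts at yellow, orange or red.
- selector_grip (a point): Point on the knob's vertical axis, 58 mm above the table; turns with the knob: its x axis points along the white pointer line. The grip is an upright black bar 50 mm long (along x), 12 mm thick (y), from 36 to 63 mm above the table, on a flat grey disc 54 mm across (top at 36 mm).
- blue_mark (a point): The blue dot on the deck, 38 mm from the knob's axis, to which the pointer must point.
- organiser: White seven-lid pill organiser lying flat, 150 mm long (x), 36 mm wide (y), 24 mm high; origin at centre of underside. Bystander.
- torch: Stubby brass torch standing on its lens, 38 mm across, 90 mm high; origin at centre of underside. Bystander.
- jar: Translucent purple drying jar with white cap, 66 mm across, 74 mm high; origin at centre of underside. Bystander.
- bottle: Closed green bottle, 52 mm across, 120 mm high; origin at centre of underside. Bystander.
- tin: Steel tin, 60 mm across, 55 mm high; origin at centre of underside. Bystander.
- press: Fixed equipment, do not hit it. Blue lever-topped hand press, 130 mm (x) by 80 mm (y), 210 mm high, its lever pointing to its -x; origin under its centre.
Things that resemble listed ones, but are neither listed nor needed, are in the scene too. What is shaped like the blue_pod but green or turquoise is not meant.

How it is judged:
By the outcome, as a careful person would: the job done as asked, in the order asked, and still so for the second after the job is handed in, with the robot touching nothing.
It also fails if it takes over 72 s, if anything falls off the work surface, if the arm or the gripper's body presses on something with over 40 N, if the wrist force passes 120 N, or if a joint passes its speed limit or range.

## Working session

There is one attempt and no reset: what is moved stays moved. The work goes in short steps, Python scripts to look and compute and a tool call to move; the robot and the scene stay as the last step left them, time stands still between calls to the robot, and variables do not carry over. Pictures are saved under pics/ and viewed, at most 10 in all, crops included, and the job is handed in when it is done.

Besides the shell and the picture viewer there is one more tool, called after "Emit:" by a JSON object that holds its "method" and its "body", one argument or row to a line. move_arm: Moves the arm, as the interface text tells. Its arguments: {"type":"object","properties":{"plan":{"type":"array","items":{"type":"object","properties":{"tx":{"type":"number"},"ty":{"type":"number"},"tz":{"type":"number"},"wx":{"type":"number"},"wy":{"type":"number"},"wz":{"type":"number"}}}},"gripper":{"type":"number"},"force":{"type":"number"}},"required":["plan"]}

```bash
mkdir -p pics; cat > h.py <<'E'
import numpy as np, cv2
from workcell import env, grab_frame
def save(n,f):
    cv2.imwrite('pics/'+f,grab[n]['color'][:,:,::-1])
def ray(g,u,v):
    H=g['color'].shape[0]; f=H/2/np.tan(np.radians(g['vfov'])/2)
    V=np.array(g['view']); R=V[:3,:3]; t=V[:3,3]
    d=R.T@np.array([(u-g['cx'])/f,-(v-g['cy'])/f,-1]); return -R.T@t,d
def onz(g,u,v,z):
    o,d=ray(g,u,v); return o+d*(z-o[2])/d[2]
def proj(g,p):
    H=g['color'].shape[0]; f=H/2/np.tan(np.radians(g['vfov'])/2)
    V=np.array(g['view']); c=V[:3,:3]@np.array(p)+V[:3,3]
    return g['cx']+f*c[0]/-c[2], g['cy']+f*-c[1]/-c[2]
E
python3 - <<'E'
from h import *
for n in('scene','top'):
    g=grab_frame(n); cv2.imwrite(f'pics/{n}0.png',cv2.resize(g['color'][:,:,::-1],(784,588),interpolation=cv2.INTER_CUBIC))
    print(n,{k:v for k,v in g.items() if k not in('color','view')}, ray(g,g['cx'],g['cy']))
print(env.state())
E
```

```text
scene {'vfov': 46.44516855967354, 'cx': 276.5231243711562, 'cy': 216.9338346189522} (array([1384.53181591,  -93.94511633, 1110.49652705]), array([-0.59587938,  0.10350849, -0.79637539]))
top {'vfov': 49.462868338539835, 'cx': 275.37409943184207, 'cy': 208.51869717868783} (array([ 337.98719121,   42.21165527, 1200.98213452]), array([ 0.22642071,  0.01835802, -0.97385658]))
{'time_s': 0.1, 'qpos': array([ 6.48588084e+01,  1.83474873e+01,  8.96987227e+01,  1.39092349e-03,
        7.20435555e+01, -1.14635208e+00]), 'qvel': array([ 0.09266286,  0.01787026, -0.26312466,  0.03558614, -0.01670726,
        0.06042252]), 'effort': array([ 1.19884386e-03, -4.13332736e+01, -2.32511401e+01,  7.29747419e-02,
        4.22488467e-02, -2.49164469e-05]), 'ee_pos': array([233.63366968, 524.9090792 , 213.21396953]), 'ee_rot': array([-1.79910279e+02, -3.11810773e-03,  1.56004728e+02]), 'force': array([-0.74126441,  0.46069484, -0.16587078]), 'torque': array([ 0.04910716,  0.02049542, -0.02625153]), 'gripper_force': 0.0, 'gripper_width': 91.40642119754656}
```

View pics/scene0.png

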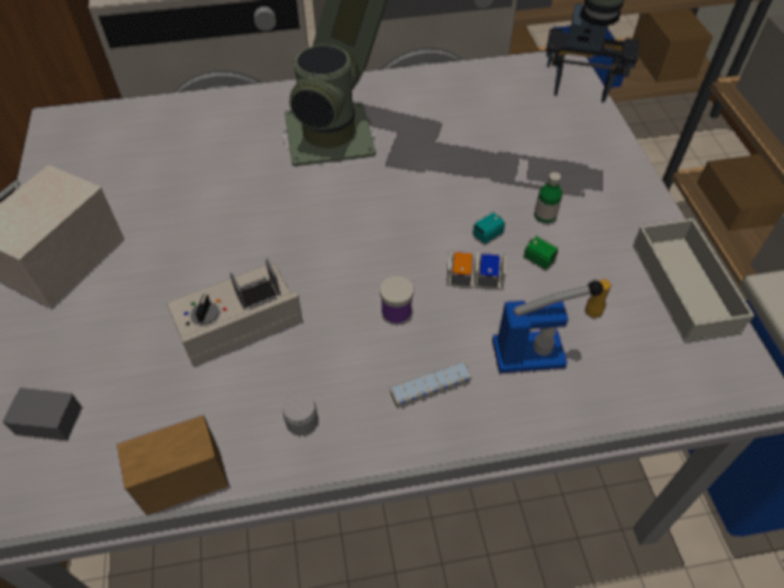

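View pics/top0.png

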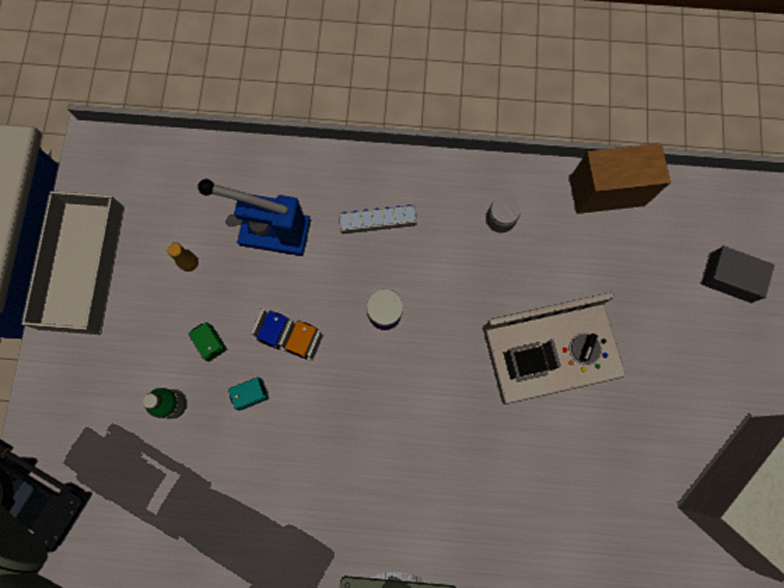

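```bash
cat > m.py <<'E'
from h import *
g=grab_frame('top'); s=grab_frame('scene'); 
def blobs(g,lo,hi,z,amin=8,roi=None):
    hsv=cv2.cvtColor(g['color'],cv2.COLOR_RGB2HSV); m=cv2.inRange(hsv,lo,hi)
    if roi: k=np.zeros_like(m); k[roi[1]:roi[3],roi[0]:roi[2]]=255; m&=k
    for c in cv2.findContours(m,cv2.RETR_EXTERNAL,cv2.CHAIN_APPROX_NONE)[0]:
        M=np.zeros_like(m); cv2.drawContours(M,[c],-1,255,-1)
        a=(M>0).sum()
        if a<amin: continue
        v,u=np.nonzero(M); P=np.array([onz(g,x,y,z)[:2] for x,y in zip(u,v)])
        r=cv2.minAreaRect(P.astype(np.float32)); print(a,(u.mean().round(1),v.mean().round(1)),P.mean(0).round(1),[np.round(q,1) for q in r])
if __name__=='__main__':
    for n,gg,roi in(('top',g,(170,210,240,270)),('scene',s,(300,170,370,215))):
        for c,lo,hi in(('blue',(112,120,60),(130,255,255)),('orange',(5,150,60),(20,255,255))):
            print(n,c); blobs(gg,lo,hi,46,roi=roi)
    print('marks')
    for c,lo,hi in(('blue',(105,100,60),(130,255,255)),('green',(45,80,40),(95,255,255)),('yellow',(22,100,60),(34,255,255)),('orange',(8,130,60),(20,255,255)),('red',(0,130,60),(6,255,255))):
        for n,gg,roi in(('top',g,(395,235,440,272)),('scene',s,(125,205,170,235))):
            print(n,c);blobs(gg,lo,hi,30,3,roi)
    C=np.hstack([cv2.resize(g['color'][205:275,170:240,::-1],(390,390),interpolation=cv2.INTER_CUBIC),
    cv2.resize(g['color'][210:290,345:445,::-1],(400,390),interpolation=cv2.INTER_CUBIC)])
    cv2.imwrite('pics/c1.png',C)
E
python3 m.py
```

```text
top blue
308 (np.float64(194.0), np.float64(234.0)) [522.9 266.9] [array([523.1, 267. ]), array([37.2, 55.1]), np.float64(72.2)]
top orange
327 (np.float64(214.3), np.float64(241.1)) [508.7 212.9] [array([508.9, 213. ]), array([38.7, 55.6]), np.float64(72.1)]
scene blue
190 (np.float64(349.4), np.float64(189.0)) [527.6 266.7] [array([527.3, 267. ]), array([36.9, 54.7]), np.float64(74.1)]
scene orange
190 (np.float64(330.0), np.float64(188.0)) [513.9 213.1] [array([514.6, 211.7]), array([36.7, 57.3]), np.float64(75.5)]
marks
top blue
10 (np.float64(432.0), np.float64(253.2)) [ 524.8 -347.7] [array([ 524.1, -347.7]), array([8. , 5.1]), np.float64(0.2)]
scene blue
top green
11 (np.float64(426.4), np.float64(261.1)) [ 503.2 -333.4] [array([ 503.4, -333.6]), array([5.1, 7.9]), np.float64(4.6)]
scene green
top yellow
14 (np.float64(416.7), np.float64(263.5)) [ 495.  -308.7] [array([ 495. , -308.2]), array([8.1, 7.7]), np.float64(0.6)]
scene yellow
top orange
13 (np.float64(407.6), np.float64(258.6)) [ 505.7 -285.3] [array([ 506., -285.]), array([7.9, 7.7]), np.float64(0.9)]
scene orange
4 (np.float64(155.5), np.float64(214.5)) [ 505.8 -283.7] [array([ 505.8, -283.7]), array([2.8, 4. ]), np.float64(88.2)]
top red
13 (np.float64(403.2), np.float64(249.5)) [ 528.5 -273.5] [array([ 528.4, -274.3]), array([8.1, 7.7]), np.float64(1.0)]
scene red
```

View pics/c1.png

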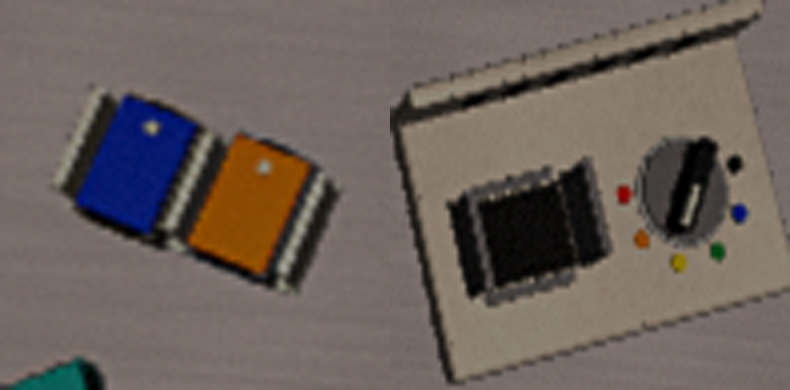

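```bash
cat > m2.py <<'E'
from m import *
# marks fit
P=np.array([[524.8,-347.7],[503.2,-333.4],[495,-308.7],[505.7,-285.3],[528.5,-273.5]])
k=np.array([1,2,3,4,5])*np.radians(40)
# mark = c + 38*(cos(a0-k), sin(a0-k)) clockwise from above
from scipy.optimize import least_squares
r=least_squares(lambda p:(p[:2]+p[3]*np.c_[np.cos(p[2]-k),np.sin(p[2]-k)]-P).ravel(),[530,-310,-.5,38])
print('knob c',r.x[:2],'a0 deg',np.degrees(r.x[2]),'rad',r.x[3],'res',r.fun.round(1))
# deck contour
c=g['color'].astype(int); m=((c[:,:,0]-c[:,:,2]>18)&(c[:,:,0]>110)).astype(np.uint8)
m[:200]=0;m[300:]=0;m[:,:340]=0;m[:,455:]=0
pts=[]
for u in range(370,440,2):
    v=np.nonzero(m[:,u])[0]
    if len(v): pts.append(onz(g,u,v.max()+.5,30)[:2])
pts=np.array(pts); d=cv2.fitLine(pts.astype(np.float32),cv2.DIST_HUBER,0,.01,.01).ravel()
print('front edge dir deg',np.degrees(np.arctan2(d[1],d[0])),'pt',d[2:])
a=c[215:275,345:450]; 
A=cv2.resize(g['color'][232:282,350:408,::-1],(390,336),interpolation=cv2.INTER_CUBIC)
B=cv2.resize(s['color'][180:235,155:220,::-1],(397,336),interpolation=cv2.INTER_CUBIC)
cv2.imwrite('pics/c2.png',np.hstack([A,B]))
E
python3 m2.py
```

```text
knob c [ 533.12830437 -310.84562177] a0 deg -62.97098209581013 rad 37.712033578124725 res [-0.1  0.1 -0.2 -0.2  0.5 -0.2 -0.2  0.2  0.   0.1]
front edge dir deg -72.84728 pt [ 456.54965 -278.55502]
```

View pics/c2.png

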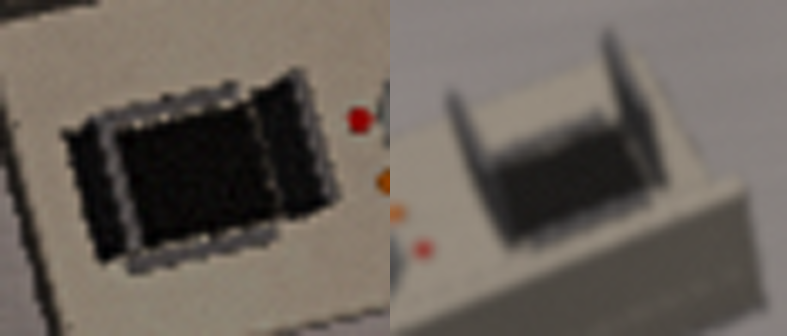

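```bash
cat > m3.py <<'E'
from m import *
yaw=np.radians(17.0); kc=np.array([533.1,-310.8])
R=np.array([[np.cos(yaw),-np.sin(yaw)],[np.sin(yaw),np.cos(yaw)]])
nom=kc+R@[0,110]; print('bay nominal (knob+110y)',nom)
def A(x,y,z): return R.T@(onz(g,350+x/6.724-.5,232+y/6.72-.5,z)[:2]-nom)
for n,x,y,z in(('toplip outer',168,96,34),('botlip outer',203,256,32),('toplip in',172,112,34),('botlip in',200,240,34),('R base y-34',270,155,30),('L base y40',85,198,30),('R top y-40',320,132,90),('R top y-34',308,137,90),('L top y40',114,185,90),('L top y34',127,180,90)):
    print(n,A(x,y,z).round(1))
def B(x,y,z): return R.T@(onz(s,155+(x-390)/6.108-.5,180+y/6.11-.5,z)[:2]-nom)
for n,x,y,z in(('tip-y x-25',452,90,90),('tip+y x-25',608,30,90),('fl -x-y',500,165,32),('fl -x+y',605,125,32),('fl+x+y',645,192,34),('fl+x-y',512,243,34)): print('S',n,B(x,y,z).round(1))
# bar
c=g['color'].astype(int).sum(2); sub=c[230:270,400:440]
print(sub[8:32,6:32]//3)
# press & jar, boxes
for n,u,v,z in(('press base near L',238,246,0),('press base near R',304,254,0),('lever',206,187,200),('jar',385,308,74),('tin',503,213,55),('org',378,218,24),('bottle',160,402,60)): print(n,onz(g,u/1.4,v/1.4,z)[:2].round())
E
python3 m3.py
```

```text
bay nominal (knob+110y) [ 500.93911248 -205.60647684]
toplip outer [31.3 -2.1]
botlip outer [-30.6   0.5]
toplip in [25. -2.]
botlip in [-24.6   0.5]
R base y-34 [  1.2 -35.3]
L base y40 [ 0.5 38.2]
R top y-40 [  1.1 -39. ]
R top y-34 [  0.3 -34.2]
L top y40 [-1.5 39.3]
L top y34 [-0.7 34.2]
S tip-y x-25 [-23.4 -35.5]
S tip+y x-25 [-24.3  38.9]
S fl -x-y [-21.5 -24.4]
S fl -x+y [-21.3  27.2]
S fl+x+y [25.9 28.8]
S fl+x-y [ 25.3 -35.3]
[[124 123 119 120 120 118 113  86  89 100  98  86  88  90  95 100  60  28
   49  94 122 123 123 123 123 120]
 [123 122 123 123 118 111  99  89  57  63  64  64  58  34  21  20   4   3
    7  20  54 122 123 124 122 123]
 [125 124 126 117  89  89  55  66  59  59  62  64  57  21   0   1   2  13
    8   2  30 100 126 127 123 122]
 [123 126 118  97  86  58  57  61  62  64  64  59  33   2   0   0  11  13
    8  14  57 127 129 127 120 102]
 [123 120  82  48  48  60  62  63  62  63  64  60  26   1   0   6  12  13
   10  23  69 124 126  88  29  20]
 [123 115  94  36  62  62  64  66  65  64  65  61  20   4   0   9  14  10
    9  21  55  97 120  43   1   0]
 [116  
[... 1402 characters left out ...]
28 124]
 [116  71  85 109  79  97  72  45  34   3   8   2  10  28  35  65  63  60
   67  78 102 119 127 125 124 127]
 [ 74  67  70  83 121 117  97  90  37  45  53  50  61  62  62  67  61  66
   93  96 125 127 127 125 122 124]
 [ 62  68  71  81 126 124 118  95  86 100  96  76  66  63  54  75  99  98
   93 115 104 108 126 126 122 124]
 [100  69  73  79 121 125 124 122 124 116  84 100  90  88  83  86 116 124
  113  53  42  50  89 127 123 124]
 [126 123 123 125 125 121 125 123 127 127 121 126 122 124 121 123 124 127
  117  44  28  31  61 124 125 123]]
press base near L [686. 361.]
press base near R [680. 230.]
lever [726. 375.]
jar [570.  62.]
tin [ 776. -146.]
org [758.  91.]
bottle [372. 444.]
```

```bash
python3 - <<'E'
from m import *
a=onz(g,421.05,248,63);b=onz(g,418.8,255,63);print(a,b,np.degrees(np.arctan2(*(b-a)[1::-1])))
for p in((533.1,-310.8,63),(533.1,-310.8,30),(495,-308.7,30)):print(proj(g,p))
E
```

```text
[ 530.43386422 -309.30429953   63.        ] [ 512.2975937  -303.83066515   63.        ] 163.205873303807
(np.float64(421.6551005548308), np.float64(246.99701087161316))
(np.float64(417.6660676074124), np.float64(248.84845654965847))
(np.float64(416.70192248575376), np.float64(263.4986387535736))
```

Emit:
{"method": "move_arm", "body": {
  "plan": [
    {"wz":0.12},
    {"wz":0.12},
    {"wz":0.12},
    {"wz":0.12},
    {"wz":0.12},
    {"wz":0.12},
    {"wz":0.12},
    {"wz":0.12},
    {"wz":0.12},
    {"wz":0.12},
    {"wz":0.12},
    {"wz":0.11}
  ],
  "gripper": 9.12
}}

```text
schema error: expected keys tx, ty, tz, wx, wy, wz
```

```bash
cat > go.py <<'E'
import sys
from h import *
from scipy.spatial.transform import Rotation as Ro
s=env.state(); x,y,z=map(float,sys.argv[1:4]); R=Ro.from_euler('xyz',s['ee_rot'],degrees=True)
print('t',s['time_s'],'pos',s['ee_pos'].round(1),'rot',s['ee_rot'].round(2),'q',s['qpos'].round(0),'w',round(s['gripper_width'],1),round(s['gripper_force'],1),s['force'].round(1))
print('tool cm',(R.inv().apply(np.array([x,y,z])-s['ee_pos'])/10).round(2))
if len(sys.argv)>4:
    T=Ro.from_euler('xyz',[180,0,float(sys.argv[4])],degrees=True); print('rotvec',(R.inv()*T).as_rotvec().round(3))
E
python3 go.py 524.5 267.3 140 74
```

```text
t 0.5 pos [233.8 525.3 213.9] rot [-180.     -0.    156.01] q [65. 18. 90.  0. 72. -1.] w 91.3 0.0 [ 0.4  1.  -0.3]
tool cm [-37.05 -11.75   7.39]
rotvec [-0.     0.     1.431]
```

Emit:
{"method": "move_arm", "body": {
  "plan": [
    {"tx":0,"ty":0,"tz":0,"wx":0,"wy":0,"wz":0.12},
    {"tx":0,"ty":0,"tz":0,"wx":0,"wy":0,"wz":0.12},
    {"tx":0,"ty":0,"tz":0,"wx":0,"wy":0,"wz":0.12},
    {"tx":0,"ty":0,"tz":0,"wx":0,"wy":0,"wz":0.12},
    {"tx":0,"ty":0,"tz":0,"wx":0,"wy":0,"wz":0.12},
    {"tx":0,"ty":0,"tz":0,"wx":0,"wy":0,"wz":0.12},
    {"tx":0,"ty":0,"tz":0,"wx":0,"wy":0,"wz":0.12},
    {"tx":0,"ty":0,"tz":0,"wx":0,"wy":0,"wz":0.12},
    {"tx":0,"ty":0,"tz":0,"wx":0,"wy":0,"wz":0.12},
    {"tx":0,"ty":0,"tz":0,"wx":0,"wy":0,"wz":0.12},
    {"tx":0,"ty":0,"tz":0,"wx":0,"wy":0,"wz":0.12},
    {"tx":0,"ty":0,"tz":0,"wx":0,"wy":0,"wz":0.11}
  ],
  "gripper": 9.12
}}

```text
time_s: 1.5
ee_pos: [233.8, 525.3, 214.0]
ee_rot: [180.0, -0.0, 73.7]
force: [0.4, -0.5, -0.5]
gripper_width: 91.2
gripper_force: 0.0
```

```bash
python3 go.py 524.5 267.3 140 74
```

```text
t 1.5 pos [233.8 525.3 214. ] rot [ 1.800e+02 -1.000e-02  7.374e+01] q [65. 18. 90. -0. 72. 81.] w 91.2 0.0 [ 0.4 -0.5 -0.5]
tool cm [-16.63  35.13   7.4 ]
rotvec [ 0.    -0.    -0.005]
```

Emit:
{"method": "move_arm", "body": {
  "plan": [
    {"tx":-1.39,"ty":2.93,"tz":0.4,"wx":0,"wy":0,"wz":0},
    {"tx":-1.39,"ty":2.93,"tz":0.5,"wx":0,"wy":0,"wz":0},
    {"tx":-1.39,"ty":2.93,"tz":0.5,"wx":0,"wy":0,"wz":0},
    {"tx":-1.39,"ty":2.93,"tz":0.5,"wx":0,"wy":0,"wz":0},
    {"tx":-1.39,"ty":2.93,"tz":0.5,"wx":0,"wy":0,"wz":0},
    {"tx":-1.39,"ty":2.93,"tz":0.5,"wx":0,"wy":0,"wz":0},
    {"tx":-1.39,"ty":2.93,"tz":0.5,"wx":0,"wy":0,"wz":0},
    {"tx":-1.39,"ty":2.93,"tz":0.5,"wx":0,"wy":0,"wz":0},
    {"tx":-1.39,"ty":2.93,"tz":0.5,"wx":0,"wy":0,"wz":0},
    {"tx":-1.39,"ty":2.93,"tz":0.5,"wx":0,"wy":0,"wz":0},
    {"tx":-1.39,"ty":2.93,"tz":0.5,"wx":0,"wy":0,"wz":0},
    {"tx":-1.38,"ty":2.92,"tz":0.5,"wx":0,"wy":0,"wz":0}
  ]
}}

```text
time_s: 2.5
ee_pos: [527.2, 267.3, 154.8]
ee_rot: [180.0, -0.0, 74.1]
force: [0.3, 0.1, 0.1]
gripper_width: 91.1
gripper_force: 0.0
```

```bash
python3 go.py 524.5 267.3 22 74
```

```text
t 2.5 pos [527.2 267.3 154.8] rot [ 1.7999e+02 -2.0000e-02  7.4060e+01] q [26. 22. 93.  0. 65. 42.] w 91.1 0.0 [0.3 0.1 0.1]
tool cm [-0.08 -0.26 13.28]
rotvec [ 0.    -0.     0.001]
```

Emit:
{"method": "move_arm", "body": {
  "plan": [
    {"tx":0,"ty":0,"tz":1.5,"wx":0,"wy":0,"wz":0},
    {"tx":0,"ty":0,"tz":2,"wx":0,"wy":0,"wz":0},
    {"tx":0,"ty":0,"tz":2,"wx":0,"wy":0,"wz":0},
    {"tx":0,"ty":0,"tz":1.5,"wx":0,"wy":0,"wz":0},
    {"tx":0,"ty":0,"tz":0.8,"wx":0,"wy":0,"wz":0},
    {"tx":0,"ty":0,"tz":0,"wx":0,"wy":0,"wz":0}
  ]
}}

```text
time_s: 3.0
ee_pos: [525.0, 268.0, 75.1]
ee_rot: [-179.8, 0.1, 74.1]
force: [-0.2, 0.1, 0.2]
gripper_width: 91.1
gripper_force: 0.0
```

```bash
python3 go.py 524.5 267.3 20 74
```

```text
t 3.0 pos [525.  268.   75.1] rot [-1.7984e+02  1.4000e-01  7.4070e+01] q [26. 26. 99.  0. 55. 42.] w 91.1 0.0 [-0.2  0.1  0.2]
tool cm [-0.07 -0.01  5.51]
rotvec [-0.003  0.002  0.001]
```

Emit:
{"method": "move_arm", "body": {
  "plan": [
    {"tx":-0.05,"ty":0,"tz":1.2,"wx":0,"wy":0,"wz":0},
    {"tx":0,"ty":0,"tz":1.2,"wx":0,"wy":0,"wz":0},
    {"tx":0,"ty":0,"tz":1.2,"wx":0,"wy":0,"wz":0},
    {"tx":0,"ty":0,"tz":1.0,"wx":0,"wy":0,"wz":0},
    {"tx":0,"ty":0,"tz":0.7,"wx":0,"wy":0,"wz":0},
    {"tx":0,"ty":0,"tz":0.2,"wx":0,"wy":0,"wz":0},
    {"tx":0,"ty":0,"tz":0,"wx":0,"wy":0,"wz":0}
  ]
}}

```text
time_s: 3.58
ee_pos: [526.0, 268.1, 21.9]
ee_rot: [-180.0, 0.0, 74.1]
force: [-1.1, -0.3, -0.3]
gripper_width: 91.1
gripper_force: 0.0
```

Emit:
{"method": "move_arm", "body": {
  "plan": [
    {"tx":0,"ty":0,"tz":0,"wx":0,"wy":0,"wz":0},
    {"tx":0,"ty":0,"tz":0,"wx":0,"wy":0,"wz":0},
    {"tx":0,"ty":0,"tz":0,"wx":0,"wy":0,"wz":0},
    {"tx":0,"ty":0,"tz":0,"wx":0,"wy":0,"wz":0},
    {"tx":0,"ty":0,"tz":0,"wx":0,"wy":0,"wz":0},
    {"tx":0,"ty":0,"tz":0,"wx":0,"wy":0,"wz":0},
    {"tx":0,"ty":0,"tz":0,"wx":0,"wy":0,"wz":0},
    {"tx":0,"ty":0,"tz":0,"wx":0,"wy":0,"wz":0}
  ],
  "gripper": 5.0,
  "force": 15
}}

```text
time_s: 4.25
ee_pos: [525.7, 268.1, 22.2]
ee_rot: [-180.0, 0.0, 74.1]
force: [-1.4, -0.6, 2.9]
gripper_width: 60.0
gripper_force: 15.0
```

Emit:
{"method": "move_arm", "body": {
  "plan": [
    {"tx":0,"ty":0,"tz":-0.4,"wx":0,"wy":0,"wz":0},
    {"tx":0,"ty":0,"tz":-1,"wx":0,"wy":0,"wz":0},
    {"tx":0,"ty":0,"tz":-1.5,"wx":0,"wy":0,"wz":0},
    {"tx":0,"ty":0,"tz":-1.5,"wx":0,"wy":0,"wz":0},
    {"tx":0,"ty":0,"tz":-1.5,"wx":0,"wy":0,"wz":0},
    {"tx":0,"ty":0,"tz":-1.5,"wx":0,"wy":0,"wz":0},
    {"tx":0,"ty":0,"tz":-1.5,"wx":0,"wy":0,"wz":0},
    {"tx":0,"ty":0,"tz":-1,"wx":0,"wy":0,"wz":0},
    {"tx":0,"ty":0,"tz":-0.5,"wx":0,"wy":0,"wz":0},
    {"tx":0,"ty":0,"tz":0,"wx":0,"wy":0,"wz":0}
  ]
}}

```text
time_s: 5.08
ee_pos: [526.7, 268.4, 127.3]
ee_rot: [179.9, -0.1, 74.1]
force: [0.7, -0.6, -2.9]
gripper_width: 60.1
gripper_force: 15.0
```

```bash
python3 go.py 440 0 100 17
```

```text
t 5.0833 pos [526.7 268.4 127.3] rot [ 1.7988e+02 -1.0000e-01  7.4070e+01] q [26. 23. 95. -0. 61. 42.] w 60.1 15.0 [ 0.7 -0.6 -2.9]
tool cm [-28.19  -0.98   2.68]
rotvec [ 0.001 -0.003  0.996]
```

Emit:
{"method": "move_arm", "body": {
  "plan": [
    {"tx":-1.2,"ty":0,"tz":0,"wx":0,"wy":0,"wz":0},
    {"tx":-2.0,"ty":-0.1,"tz":0,"wx":0,"wy":0,"wz":0},
    {"tx":-2.8,"ty":-0.1,"tz":0,"wx":0,"wy":0,"wz":0},
    {"tx":-3.0,"ty":-0.1,"tz":0,"wx":0,"wy":0,"wz":0},
    {"tx":-3.0,"ty":-0.1,"tz":0,"wx":0,"wy":0,"wz":0},
    {"tx":-3.0,"ty":-0.1,"tz":0.4,"wx":0,"wy":0,"wz":0},
    {"tx":-3.0,"ty":-0.1,"tz":0.8,"wx":0,"wy":0,"wz":0},
    {"tx":-3.0,"ty":-0.1,"tz":1,"wx":0,"wy":0,"wz":0},
    {"tx":-3.0,"ty":-0.1,"tz":1,"wx":0,"wy":0,"wz":0},
    {"tx":-2.4,"ty":-0.1,"tz":1,"wx":0,"wy":0,"wz":0},
    {"tx":-1.2,"ty":-0.1,"tz":1,"wx":0,"wy":0,"wz":0},
    {"tx":-0.5,"ty":0,"tz":1,"wx":0,"wy":0,"wz":0}
  ]
}}

```text
time_s: 6.08
ee_pos: [436.5, -1.6, 62.7]
ee_rot: [-179.8, 0.1, 73.9]
force: [-0.2, -0.4, -1.9]
gripper_width: 60.3
gripper_force: 15.0
```

Emit:
{"method": "move_arm", "body": {
  "plan": [
    {"tx":0,"ty":0,"tz":1,"wx":0,"wy":0,"wz":0},
    {"tx":0,"ty":0,"tz":0.6,"wx":0,"wy":0,"wz":0},
    {"tx":0,"ty":0,"tz":0,"wx":0,"wy":0,"wz":0},
    {"tx":0,"ty":0,"tz":0,"wx":0,"wy":0,"wz":0}
  ]
}}

```text
time_s: 6.42
ee_pos: [438.6, 0.5, 47.5]
ee_rot: [-179.9, 0.0, 74.1]
force: [1.1, 0.6, -1.2]
gripper_width: 59.7
gripper_force: 15.0
```

```bash
python3 go.py 440 0 17 74
```

```text
t 6.4167 pos [438.6   0.5  47.5] rot [-1.7992e+02  2.0000e-02  7.4080e+01] q [ -1.  17. 120.   0.  43.  14.] w 59.7 15.0 [ 1.1  0.6 -1.2]
tool cm [-0.01  0.16  3.05]
rotvec [-0.001  0.     0.001]
```

Lower 3.1 cm, gently at the end.

Emit:
{"method": "move_arm", "body": {
  "plan": [
    {"tx":0,"ty":0,"tz":0.8,"wx":0,"wy":0,"wz":0},
    {"tx":0,"ty":0,"tz":0.8,"wx":0,"wy":0,"wz":0},
    {"tx":0,"ty":0,"tz":0.6,"wx":0,"wy":0,"wz":0},
    {"tx":0,"ty":0,"tz":0.3,"wx":0,"wy":0,"wz":0},
    {"tx":0,"ty":0,"tz":0.2,"wx":0,"wy":0,"wz":0},
    {"tx":0,"ty":0,"tz":0.15,"wx":0,"wy":0,"wz":0},
    {"tx":0,"ty":0,"tz":0,"wx":0,"wy":0,"wz":0},
    {"tx":0,"ty":0,"tz":0,"wx":0,"wy":0,"wz":0},
    {"tx":0,"ty":0,"tz":0,"wx":0,"wy":0,"wz":0}
  ]
}}

```text
time_s: 7.17
ee_pos: [439.5, 0.6, 19.7]
ee_rot: [180.0, -0.0, 74.1]
force: [0.4, 0.8, -1.6]
gripper_width: 59.8
gripper_force: 15.0
```

Emit:
{"method": "move_arm", "body": {
  "plan": [
    {"tx":0,"ty":0,"tz":0.15,"wx":0,"wy":0,"wz":0},
    {"tx":0,"ty":0,"tz":0.1,"wx":0,"wy":0,"wz":0},
    {"tx":0,"ty":0,"tz":0.1,"wx":0,"wy":0,"wz":0},
    {"tx":0,"ty":0,"tz":0,"wx":0,"wy":0,"wz":0},
    {"tx":0,"ty":0,"tz":0,"wx":0,"wy":0,"wz":0}
  ]
}}

```text
time_s: 7.58
ee_pos: [439.3, 0.6, 16.2]
ee_rot: [180.0, -0.0, 74.1]
force: [-0.1, 0.1, 2.5]
gripper_width: 59.7
gripper_force: 15.0
```

Contact. Release, go up, and turn by 90°.

Emit:
{"method": "move_arm", "body": {
  "plan": [
    {"tx":0,"ty":0,"tz":0,"wx":0,"wy":0,"wz":0},
    {"tx":0,"ty":0,"tz":0,"wx":0,"wy":0,"wz":0},
    {"tx":0,"ty":0,"tz":0,"wx":0,"wy":0,"wz":0},
    {"tx":0,"ty":0,"tz":0,"wx":0,"wy":0,"wz":0},
    {"tx":0,"ty":0,"tz":0,"wx":0,"wy":0,"wz":0},
    {"tx":0,"ty":0,"tz":0,"wx":0,"wy":0,"wz":0},
    {"tx":0,"ty":0,"tz":-0.8,"wx":0,"wy":0,"wz":0},
    {"tx":0,"ty":0,"tz":-1.8,"wx":0,"wy":0,"wz":0},
    {"tx":0,"ty":0,"tz":-1.8,"wx":0,"wy":0,"wz":0},
    {"tx":0,"ty":0,"tz":-1.2,"wx":0,"wy":0,"wz":0},
    {"tx":0,"ty":0,"tz":-0.4,"wx":0,"wy":0,"wz":0}
  ],
  "gripper": 9.12
}}

```text
time_s: 8.5
ee_pos: [440.6, 0.6, 78.2]
ee_rot: [179.8, -0.1, 74.1]
force: [0.5, 0.5, -0.2]
gripper_width: 91.0
gripper_force: 0.0
```

Emit:
{"method": "move_arm", "body": {
  "plan": [
    {"tx":0,"ty":0,"tz":0,"wx":0,"wy":0,"wz":-0.12},
    {"tx":0,"ty":0,"tz":0,"wx":0,"wy":0,"wz":-0.12},
    {"tx":0,"ty":0,"tz":0,"wx":0,"wy":0,"wz":-0.12},
    {"tx":0,"ty":0,"tz":0,"wx":0,"wy":0,"wz":-0.12},
    {"tx":0,"ty":0,"tz":0,"wx":0,"wy":0,"wz":-0.12},
    {"tx":0,"ty":0,"tz":0,"wx":0,"wy":0,"wz":-0.12},
    {"tx":0,"ty":0,"tz":0,"wx":0,"wy":0,"wz":-0.12},
    {"tx":0,"ty":0,"tz":0,"wx":0,"wy":0,"wz":-0.12},
    {"tx":0,"ty":0,"tz":0,"wx":0,"wy":0,"wz":-0.12},
    {"tx":0,"ty":0,"tz":0,"wx":0,"wy":0,"wz":-0.12},
    {"tx":0,"ty":0,"tz":0,"wx":0,"wy":0,"wz":-0.12},
    {"tx":0,"ty":0,"tz":0,"wx":0,"wy":0,"wz":-0.12}
  ]
}}

```text
time_s: 9.5
ee_pos: [438.9, 0.6, 75.8]
ee_rot: [-180.0, -0.0, 156.9]
force: [0.8, 0.9, 0.3]
gripper_width: 91.1
gripper_force: 0.0
```

```bash
python3 go.py 439.3 0.6 22 164
```

```text
t 9.5 pos [438.9   0.6  75.8] rot [-1.7999e+02 -4.0000e-02  1.5692e+02] q [ -1.  15. 118.   0.  47. -68.] w 91.1 0.0 [0.8 0.9 0.3]
tool cm [-0.04  0.01  5.38]
rotvec [-0.    -0.001 -0.124]
```

Emit:
{"method": "move_arm", "body": {
  "plan": [
    {"tx":0,"ty":0,"tz":0,"wx":0,"wy":0,"wz":-0.12},
    {"tx":0,"ty":0,"tz":1,"wx":0,"wy":0,"wz":0},
    {"tx":0,"ty":0,"tz":1.5,"wx":0,"wy":0,"wz":0},
    {"tx":0,"ty":0,"tz":1.5,"wx":0,"wy":0,"wz":0},
    {"tx":0,"ty":0,"tz":1.2,"wx":0,"wy":0,"wz":0},
    {"tx":0,"ty":0,"tz":0.8,"wx":0,"wy":0,"wz":0},
    {"tx":0,"ty":0,"tz":0.3,"wx":0,"wy":0,"wz":0},
    {"tx":0,"ty":0,"tz":0,"wx":0,"wy":0,"wz":0},
    {"tx":0,"ty":0,"tz":0,"wx":0,"wy":0,"wz":0}
  ]
}}

```text
time_s: 10.25
ee_pos: [439.5, 0.6, 13.2]
ee_rot: [180.0, 0.0, 163.5]
force: [0.8, 0.4, 0.7]
gripper_width: 91.0
gripper_force: 0.0
```

Emit:
{"method": "move_arm", "body": {
  "plan": [
    {"tx":0,"ty":0,"tz":0,"wx":0,"wy":0,"wz":0},
    {"tx":0,"ty":0,"tz":0,"wx":0,"wy":0,"wz":0},
    {"tx":0,"ty":0,"tz":0,"wx":0,"wy":0,"wz":0},
    {"tx":0,"ty":0,"tz":0,"wx":0,"wy":0,"wz":0},
    {"tx":0,"ty":0,"tz":0,"wx":0,"wy":0,"wz":0},
    {"tx":0,"ty":0,"tz":0,"wx":0,"wy":0,"wz":0},
    {"tx":0,"ty":0,"tz":0,"wx":0,"wy":0,"wz":0},
    {"tx":0,"ty":0,"tz":0,"wx":0,"wy":0,"wz":0},
    {"tx":0,"ty":0,"tz":0,"wx":0,"wy":0,"wz":0},
    {"tx":0,"ty":0,"tz":0,"wx":0,"wy":0,"wz":0}
  ],
  "gripper": 3.3,
  "force": 15
}}

```text
time_s: 11.08
ee_pos: [439.2, 0.6, 12.9]
ee_rot: [180.0, -0.0, 163.5]
force: [-0.2, 0.1, 0.7]
gripper_width: 42.3
gripper_force: 15.0
```

Emit:
{"method": "move_arm", "body": {
  "plan": [
    {"tx":0,"ty":0,"tz":-0.4,"wx":0,"wy":0,"wz":0},
    {"tx":0,"ty":0,"tz":-1,"wx":0,"wy":0,"wz":0},
    {"tx":0,"ty":0,"tz":-1.6,"wx":0,"wy":0,"wz":0.08},
    {"tx":0,"ty":0,"tz":-1.6,"wx":0,"wy":0,"wz":0.1},
    {"tx":0,"ty":0,"tz":-1.6,"wx":0,"wy":0,"wz":0.12},
    {"tx":0,"ty":0,"tz":-1.6,"wx":0,"wy":0,"wz":0.12},
    {"tx":0,"ty":0,"tz":-1.6,"wx":0,"wy":0,"wz":0.12},
    {"tx":0,"ty":0,"tz":-1.6,"wx":0,"wy":0,"wz":0.12},
    {"tx":0,"ty":0,"tz":-1.6,"wx":0,"wy":0,"wz":0.12},
    {"tx":0,"ty":0,"tz":-1,"wx":0,"wy":0,"wz":0.12},
    {"tx":0,"ty":0,"tz":-0.4,"wx":0,"wy":0,"wz":0.08},
    {"tx":0,"ty":0,"tz":0,"wx":0,"wy":0,"wz":0}
  ]
}}

```text
time_s: 12.08
ee_pos: [439.7, 0.7, 154.0]
ee_rot: [179.9, 0.0, 107.2]
force: [-0.6, 0.2, -2.0]
gripper_width: 42.1
gripper_force: 15.0
```

```bash
python3 go.py 501 -205.6 150 107
```

```text
t 12.0833 pos [439.7   0.7 154. ] rot [1.7987e+02 3.0000e-02 1.0723e+02] q [ -1.   9. 112.   0.  59. -19.] w 42.1 15.0 [-0.6  0.2 -2. ]
tool cm [-21.52  -0.26   0.41]
rotvec [0.002 0.001 0.004]
```

Emit:
{"method": "move_arm", "body": {
  "plan": [
    {"tx":-0.9,"ty":0,"tz":0,"wx":0,"wy":0,"wz":0},
    {"tx":-1.8,"ty":0,"tz":0,"wx":0,"wy":0,"wz":0},
    {"tx":-2.4,"ty":0,"tz":0,"wx":0,"wy":0,"wz":0},
    {"tx":-2.6,"ty":0,"tz":0,"wx":0,"wy":0,"wz":0},
    {"tx":-2.6,"ty":-0.1,"tz":0,"wx":0,"wy":0,"wz":0},
    {"tx":-2.6,"ty":-0.1,"tz":0,"wx":0,"wy":0,"wz":0},
    {"tx":-2.6,"ty":-0.1,"tz":0,"wx":0,"wy":0,"wz":0},
    {"tx":-2.4,"ty":0,"tz":0,"wx":0,"wy":0,"wz":0},
    {"tx":-1.8,"ty":0,"tz":0,"wx":0,"wy":0,"wz":0},
    {"tx":-1.2,"ty":0,"tz":0,"wx":0,"wy":0,"wz":0},
    {"tx":-0.6,"ty":0,"tz":0,"wx":0,"wy":0,"wz":0},
    {"tx":0,"ty":0,"tz":0,"wx":0,"wy":0,"wz":0}
  ]
}}

```text
time_s: 13.08
ee_pos: [500.2, -206.5, 152.2]
ee_rot: [-180.0, -0.0, 107.3]
force: [0.4, 0.7, -1.2]
gripper_width: 42.0
gripper_force: 15.0
```

```bash
python3 go.py 501 -205.6 125 107; python3 - <<'E'
from h import *
g=grab_frame('top');s=grab_frame('scene')
A=cv2.resize(g['color'][205:285,345:455,::-1],(440,320),interpolation=cv2.INTER_CUBIC)
B=cv2.resize(s['color'][140:240,110:230,::-1],(384,320),interpolation=cv2.INTER_CUBIC)
cv2.imwrite('pics/c3.png',np.hstack([A,B[:,:356]]))
E
```

```text
t 13.0833 pos [ 500.2 -206.5  152.2] rot [-1.7995e+02 -4.0000e-02  1.0728e+02] q [-24.  18.  99.   0.  63. -41.] w 42.0 15.0 [ 0.4  0.7 -1.2]
tool cm [0.06 0.11 2.72]
rotvec [-0.001 -0.001  0.005]
```

View pics/c3.png

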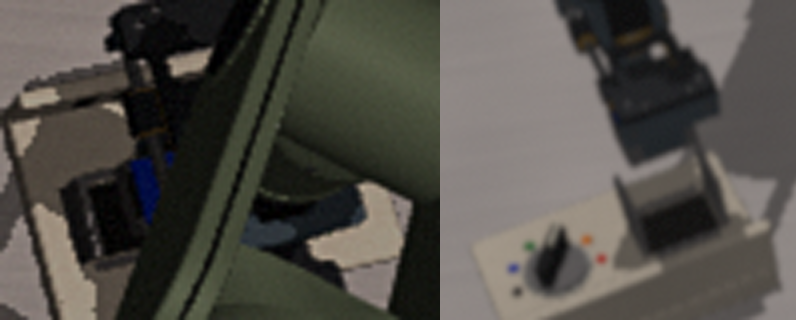

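Emit:
{"method": "move_arm", "body": {
  "plan": [
    {"tx":0.05,"ty":0.1,"tz":0.8,"wx":0,"wy":0,"wz":0.005},
    {"tx":0,"ty":0,"tz":1.2,"wx":0,"wy":0,"wz":0},
    {"tx":0,"ty":0,"tz":1.2,"wx":0,"wy":0,"wz":0},
    {"tx":0,"ty":0,"tz":0.8,"wx":0,"wy":0,"wz":0},
    {"tx":0,"ty":0,"tz":0,"wx":0,"wy":0,"wz":0},
    {"tx":0,"ty":0,"tz":0,"wx":0,"wy":0,"wz":0}
  ]
}}

```text
time_s: 13.68
ee_pos: [500.8, -204.1, 112.5]
ee_rot: [-180.0, -0.1, 107.1]
force: [0.3, 0.4, -2.3]
gripper_width: 42.0
gripper_force: 15.0
```

```bash
python3 go.py 501 -205.6 49 107
```

```text
t 13.6833 pos [ 500.8 -204.1  112.5] rot [-1.7995e+02 -5.0000e-02  1.0706e+02] q [-23.  20. 103.   0.  57. -40.] w 42.0 15.0 [ 0.3  0.4 -2.3]
tool cm [-0.15 -0.02  6.35]
rotvec [-0.001 -0.001  0.001]
```

Emit:
{"method": "move_arm", "body": {
  "plan": [
    {"tx":-0.1,"ty":0,"tz":0.5,"wx":0,"wy":0,"wz":0},
    {"tx":0,"ty":0,"tz":0.7,"wx":0,"wy":0,"wz":0},
    {"tx":0,"ty":0,"tz":0.7,"wx":0,"wy":0,"wz":0},
    {"tx":0,"ty":0,"tz":0.6,"wx":0,"wy":0,"wz":0},
    {"tx":0,"ty":0,"tz":0.5,"wx":0,"wy":0,"wz":0},
    {"tx":0,"ty":0,"tz":0,"wx":0,"wy":0,"wz":0}
  ]
}}

```text
time_s: 14.18
ee_pos: [500.6, -205.4, 81.6]
ee_rot: [-179.9, -0.1, 107.0]
force: [-0.9, 0.7, -1.1]
gripper_width: 42.2
gripper_force: 15.0
```

```bash
python3 go.py 501 -205.6 49 107
```

```text
t 14.1833 pos [ 500.6 -205.4   81.6] rot [-1.7989e+02 -1.0000e-01  1.0701e+02] q [-24.  22. 105.   0.  53. -41.] w 42.2 15.0 [-0.9  0.7 -1.1]
tool cm [-0.04  0.04  3.25]
rotvec [-0.002 -0.002  0.   ]
```

No contact force; the pod is between the cheeks.

Emit:
{"method": "move_arm", "body": {
  "plan": [
    {"tx":0,"ty":0,"tz":0.5,"wx":0,"wy":0,"wz":0},
    {"tx":0,"ty":0,"tz":0.7,"wx":0,"wy":0,"wz":0},
    {"tx":0,"ty":0,"tz":0.6,"wx":0,"wy":0,"wz":0},
    {"tx":0,"ty":0,"tz":0.5,"wx":0,"wy":0,"wz":0},
    {"tx":0,"ty":0,"tz":0.4,"wx":0,"wy":0,"wz":0},
    {"tx":0,"ty":0,"tz":0.3,"wx":0,"wy":0,"wz":0},
    {"tx":0,"ty":0,"tz":0.1,"wx":0,"wy":0,"wz":0},
    {"tx":0,"ty":0,"tz":0,"wx":0,"wy":0,"wz":0},
    {"tx":0,"ty":0,"tz":0,"wx":0,"wy":0,"wz":0}
  ]
}}

```text
time_s: 14.93
ee_pos: [501.6, -205.8, 52.0]
ee_rot: [180.0, 0.0, 107.0]
force: [0.9, 0.7, -1.2]
gripper_width: 41.7
gripper_force: 15.0
```

Emit:
{"method": "move_arm", "body": {
  "plan": [
    {"tx":0,"ty":0,"tz":0.3,"wx":0,"wy":0,"wz":0},
    {"tx":0,"ty":0,"tz":0.2,"wx":0,"wy":0,"wz":0},
    {"tx":0,"ty":0,"tz":0.15,"wx":0,"wy":0,"wz":0},
    {"tx":0,"ty":0,"tz":0.1,"wx":0,"wy":0,"wz":0},
    {"tx":0,"ty":0,"tz":0.1,"wx":0,"wy":0,"wz":0},
    {"tx":0,"ty":0,"tz":0,"wx":0,"wy":0,"wz":0},
    {"tx":0,"ty":0,"tz":0,"wx":0,"wy":0,"wz":0}
  ]
}}

```text
time_s: 15.52
ee_pos: [501.4, -205.7, 43.4]
ee_rot: [-180.0, -0.0, 107.0]
force: [-0.7, -0.1, -1.5]
gripper_width: 41.9
gripper_force: 15.0
```

Emit:
{"method": "move_arm", "body": {
  "plan": [
    {"tx":0,"ty":0,"tz":0.06,"wx":0,"wy":0,"wz":0},
    {"tx":0,"ty":0,"tz":0.06,"wx":0,"wy":0,"wz":0},
    {"tx":0,"ty":0,"tz":0,"wx":0,"wy":0,"wz":0},
    {"tx":0,"ty":0,"tz":0,"wx":0,"wy":0,"wz":0}
  ]
}}

```text
time_s: 15.85
ee_pos: [501.6, -205.8, 42.9]
ee_rot: [180.0, 0.0, 107.0]
force: [-1.2, 1.0, 5.5]
gripper_width: 41.9
gripper_force: 15.0
```

Emit:
{"method": "move_arm", "body": {
  "plan": [
    {"tx":0,"ty":0,"tz":0,"wx":0,"wy":0,"wz":0},
    {"tx":0,"ty":0,"tz":0,"wx":0,"wy":0,"wz":0},
    {"tx":0,"ty":0,"tz":0,"wx":0,"wy":0,"wz":0},
    {"tx":0,"ty":0,"tz":0,"wx":0,"wy":0,"wz":0},
    {"tx":0,"ty":0,"tz":0,"wx":0,"wy":0,"wz":0},
    {"tx":0,"ty":0,"tz":0,"wx":0,"wy":0,"wz":0},
    {"tx":0,"ty":0,"tz":-0.4,"wx":0,"wy":0,"wz":0},
    {"tx":0,"ty":0,"tz":-0.8,"wx":0,"wy":0,"wz":0},
    {"tx":0,"ty":0,"tz":-1.5,"wx":0,"wy":0,"wz":0},
    {"tx":0,"ty":0,"tz":-2,"wx":0,"wy":0,"wz":0},
    {"tx":0,"ty":0,"tz":-2,"wx":0,"wy":0,"wz":0},
    {"tx":0,"ty":0,"tz":-2,"wx":0,"wy":0,"wz":0}
  ],
  "gripper": 7.5
}}

```text
time_s: 16.85
ee_pos: [501.4, -205.7, 130.8]
ee_rot: [180.0, 0.0, 107.0]
force: [0.4, 0.2, 0.1]
gripper_width: 75.0
gripper_force: 0.0
```

Emit:
{"method": "move_arm", "body": {
  "plan": [
    {"tx":3,"ty":-3,"tz":-1.5,"wx":0,"wy":0,"wz":0},
    {"tx":3,"ty":-3,"tz":-1.5,"wx":0,"wy":0,"wz":0},
    {"tx":3,"ty":-2,"tz":-1,"wx":0,"wy":0,"wz":0},
    {"tx":3,"ty":0,"tz":0,"wx":0,"wy":0,"wz":0},
    {"tx":3,"ty":0,"tz":0,"wx":0,"wy":0,"wz":0},
    {"tx":3,"ty":0,"tz":0,"wx":0,"wy":0,"wz":0},
    {"tx":3,"ty":0,"tz":0,"wx":0,"wy":0,"wz":0},
    {"tx":3,"ty":0,"tz":0,"wx":0,"wy":0,"wz":0},
    {"tx":2,"ty":0,"tz":0,"wx":0,"wy":0,"wz":0},
    {"tx":0,"ty":0,"tz":0,"wx":0,"wy":0,"wz":0}
  ]
}}

```text
time_s: 17.68
ee_pos: [353.1, 18.9, 167.7]
ee_rot: [179.9, -0.1, 107.2]
force: [-0.2, -0.3, -0.5]
gripper_width: 75.2
gripper_force: 0.0
```

```bash
python3 go.py 533.1 -310.8 160 -17; python3 - <<'E'
from h import *
import m
g=m.g;s=m.s
m.blobs(g,(112,120,50),(130,255,255),70,30,(340,220,410,290)); m.blobs(s,(112,120,50),(130,255,255),70,30,(160,150,220,240))
A=cv2.resize(g['color'][205:285,345:455,::-1],(440,320),interpolation=cv2.INTER_CUBIC)
B=cv2.resize(s['color'][160:240,115:205,::-1],(360,320),interpolation=cv2.INTER_CUBIC)
cv2.imwrite('pics/c4.png',np.hstack([A,B]))
E
```

```text
t 17.6833 pos [353.1  18.9 167.7] rot [ 1.7994e+02 -6.0000e-02  1.0723e+02] q [  1.   0. 119.   0.  60. -16.] w 75.2 0.0 [-0.2 -0.3 -0.5]
tool cm [-36.82   7.43   0.74]
rotvec [-1.000e-03 -2.000e-03  2.168e+00]
344 (np.float64(380.0), np.float64(255.8)) [ 501.4 -205.6] [array([ 501.6, -205.6]), array([38. , 55.8]), np.float64(17.0)]
218 (np.float64(181.8), np.float64(201.7)) [ 506.8 -204.3] [array([ 506.2, -203.6]), array([36.9, 57.4]), np.float64(16.9)]
```

View pics/c4.png

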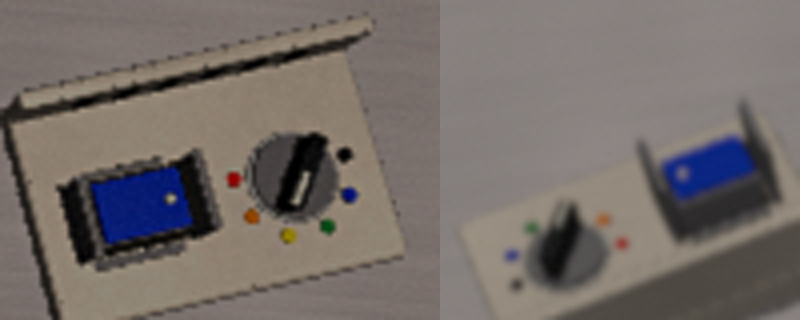

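Emit:
{"method": "move_arm", "body": {
  "plan": [
    {"tx":0,"ty":0,"tz":0,"wx":0,"wy":0,"wz":0.12},
    {"tx":0,"ty":0,"tz":0,"wx":0,"wy":0,"wz":0.12},
    {"tx":0,"ty":0,"tz":0,"wx":0,"wy":0,"wz":0.12},
    {"tx":0,"ty":0,"tz":0,"wx":0,"wy":0,"wz":0.12},
    {"tx":0,"ty":0,"tz":0,"wx":0,"wy":0,"wz":0.12},
    {"tx":0,"ty":0,"tz":0,"wx":0,"wy":0,"wz":0.12},
    {"tx":0,"ty":0,"tz":0,"wx":0,"wy":0,"wz":0.12},
    {"tx":0,"ty":0,"tz":0,"wx":0,"wy":0,"wz":0.12},
    {"tx":0,"ty":0,"tz":0,"wx":0,"wy":0,"wz":0.12},
    {"tx":0,"ty":0,"tz":0,"wx":0,"wy":0,"wz":0.12},
    {"tx":0,"ty":0,"tz":0,"wx":0,"wy":0,"wz":0.12},
    {"tx":0,"ty":0,"tz":0,"wx":0,"wy":0,"wz":0.12}
  ],
  "gripper": 4.0
}}

```text
time_s: 18.78
ee_pos: [355.1, 15.3, 167.3]
ee_rot: [180.0, -0.0, 24.1]
force: [0.5, 0.6, 0.5]
gripper_width: 39.9
gripper_force: 0.0
```

Emit:
{"method": "move_arm", "body": {
  "plan": [
    {"tx":0,"ty":0,"tz":0,"wx":0,"wy":0,"wz":0.12},
    {"tx":0,"ty":0,"tz":0,"wx":0,"wy":0,"wz":0.12},
    {"tx":0,"ty":0,"tz":0,"wx":0,"wy":0,"wz":0.12},
    {"tx":0,"ty":0,"tz":0,"wx":0,"wy":0,"wz":0.12},
    {"tx":0,"ty":0,"tz":0,"wx":0,"wy":0,"wz":0.12},
    {"tx":0,"ty":0,"tz":0,"wx":0,"wy":0,"wz":0.12},
    {"tx":0,"ty":0,"tz":0,"wx":0,"wy":0,"wz":0.03},
    {"tx":0,"ty":0,"tz":0,"wx":0,"wy":0,"wz":0}
  ]
}}

```text
time_s: 19.45
ee_pos: [355.0, 15.4, 167.3]
ee_rot: [180.0, -0.0, -18.6]
force: [-0.0, -0.5, -0.1]
gripper_width: 40.2
gripper_force: 0.0
```

```bash
python3 go.py 533.1 -310.8 150 -18
```

```text
t 19.45 pos [355.   15.4 167.3] rot [ 1.7999e+02 -4.0000e-02 -1.8590e+01] q [  1.   1. 119.  -0.  60. 109.] w 40.2 0.0 [-0.  -0.5 -0.1]
tool cm [27.28 25.24  1.75]
rotvec [ 0.    -0.001 -0.01 ]
```

Emit:
{"method": "move_arm", "body": {
  "plan": [
    {"tx":1.2,"ty":1.1,"tz":0,"wx":0,"wy":0,"wz":0},
    {"tx":2.2,"ty":2.0,"tz":0,"wx":0,"wy":0,"wz":0},
    {"tx":2.7,"ty":2.5,"tz":0,"wx":0,"wy":0,"wz":0},
    {"tx":2.7,"ty":2.5,"tz":0,"wx":0,"wy":0,"wz":0},
    {"tx":2.7,"ty":2.5,"tz":0,"wx":0,"wy":0,"wz":0},
    {"tx":2.7,"ty":2.5,"tz":0,"wx":0,"wy":0,"wz":0},
    {"tx":2.7,"ty":2.5,"tz":0,"wx":0,"wy":0,"wz":0},
    {"tx":2.7,"ty":2.5,"tz":0,"wx":0,"wy":0,"wz":0},
    {"tx":2.7,"ty":2.5,"tz":0,"wx":0,"wy":0,"wz":0},
    {"tx":2.5,"ty":2.3,"tz":0,"wx":0,"wy":0,"wz":0},
    {"tx":1.6,"ty":1.5,"tz":0,"wx":0,"wy":0,"wz":0},
    {"tx":0.9,"ty":0.8,"tz":0,"wx":0,"wy":0,"wz":0}
  ]
}}

```text
time_s: 20.45
ee_pos: [534.3, -313.2, 166.4]
ee_rot: [179.9, -0.1, -18.6]
force: [0.3, -0.7, -0.1]
gripper_width: 40.0
gripper_force: 0.0
```

Emit:
{"method": "move_arm", "body": {
  "plan": [
    {"tx":0,"ty":0,"tz":1,"wx":0,"wy":0,"wz":0},
    {"tx":0,"ty":0,"tz":1.5,"wx":0,"wy":0,"wz":0},
    {"tx":0,"ty":0,"tz":1.5,"wx":0,"wy":0,"wz":0},
    {"tx":0,"ty":0,"tz":1.5,"wx":0,"wy":0,"wz":0},
    {"tx":0,"ty":0,"tz":0.5,"wx":0,"wy":0,"wz":0},
    {"tx":0,"ty":0,"tz":0,"wx":0,"wy":0,"wz":0},
    {"tx":0,"ty":0,"tz":0,"wx":0,"wy":0,"wz":0}
  ]
}}

```text
time_s: 21.03
ee_pos: [533.2, -308.8, 107.0]
ee_rot: [-180.0, 0.0, -18.4]
force: [-0.7, -0.7, 0.2]
gripper_width: 40.1
gripper_force: 0.0
```

```bash
python3 go.py 533.1 -310.8 44 -18
```

```text
t 21.0333 pos [ 533.2 -308.8  107. ] rot [-1.7999e+02  2.0000e-02 -1.8450e+01] q [-31.  27.  93.   0.  61.  77.] w 40.1 0.0 [-0.7 -0.7  0.2]
tool cm [0.05 0.19 6.3 ]
rotvec [-0.     0.    -0.008]
```

Emit:
{"method": "move_arm", "body": {
  "plan": [
    {"tx":0.05,"ty":0.18,"tz":0.8,"wx":0,"wy":0,"wz":0},
    {"tx":0,"ty":0,"tz":1.3,"wx":0,"wy":0,"wz":0},
    {"tx":0,"ty":0,"tz":1.3,"wx":0,"wy":0,"wz":0},
    {"tx":0,"ty":0,"tz":1.2,"wx":0,"wy":0,"wz":0},
    {"tx":0,"ty":0,"tz":0.8,"wx":0,"wy":0,"wz":0},
    {"tx":0,"ty":0,"tz":0.4,"wx":0,"wy":0,"wz":0},
    {"tx":0,"ty":0,"tz":0.3,"wx":0,"wy":0,"wz":0},
    {"tx":0,"ty":0,"tz":0,"wx":0,"wy":0,"wz":0},
    {"tx":0,"ty":0,"tz":0,"wx":0,"wy":0,"wz":0}
  ]
}}

```text
time_s: 21.78
ee_pos: [533.8, -311.0, 46.5]
ee_rot: [180.0, -0.1, -18.5]
force: [-0.6, -0.9, 1.0]
gripper_width: 39.7
gripper_force: 0.0
```

Emit:
{"method": "move_arm", "body": {
  "plan": [
    {"tx":0,"ty":0,"tz":0,"wx":0,"wy":0,"wz":0},
    {"tx":0,"ty":0,"tz":0,"wx":0,"wy":0,"wz":0},
    {"tx":0,"ty":0,"tz":0,"wx":0,"wy":0,"wz":0},
    {"tx":0,"ty":0,"tz":0,"wx":0,"wy":0,"wz":0},
    {"tx":0,"ty":0,"tz":0,"wx":0,"wy":0,"wz":0},
    {"tx":0,"ty":0,"tz":0,"wx":0,"wy":0,"wz":0}
  ],
  "gripper": 1.5,
  "force": 10
}}

```text
time_s: 22.28
ee_pos: [533.5, -310.8, 46.1]
ee_rot: [-180.0, -0.0, -18.5]
force: [-0.0, -0.3, -0.4]
gripper_width: 14.9
gripper_force: 0.0
```

Emit:
{"method": "move_arm", "body": {
  "plan": [
    {"tx":0,"ty":0,"tz":0,"wx":0,"wy":0,"wz":-0.08},
    {"tx":0,"ty":0,"tz":0,"wx":0,"wy":0,"wz":-0.08},
    {"tx":0,"ty":0,"tz":0,"wx":0,"wy":0,"wz":-0.08},
    {"tx":0,"ty":0,"tz":0,"wx":0,"wy":0,"wz":-0.08},
    {"tx":0,"ty":0,"tz":0,"wx":0,"wy":0,"wz":-0.08}
  ]
}}

```text
time_s: 22.7
ee_pos: [533.4, -310.8, 46.0]
ee_rot: [-180.0, 0.0, 4.7]
force: [-1.1, -0.7, 0.8]
gripper_width: 15.3
gripper_force: 7.1
```

Emit:
{"method": "move_arm", "body": {
  "plan": [
    {"tx":0,"ty":0,"tz":0,"wx":0,"wy":0,"wz":-0.08},
    {"tx":0,"ty":0,"tz":0,"wx":0,"wy":0,"wz":-0.08},
    {"tx":0,"ty":0,"tz":0,"wx":0,"wy":0,"wz":-0.08},
    {"tx":0,"ty":0,"tz":0,"wx":0,"wy":0,"wz":-0.08},
    {"tx":0,"ty":0,"tz":0,"wx":0,"wy":0,"wz":-0.08},
    {"tx":0,"ty":0,"tz":0,"wx":0,"wy":0,"wz":-0.08},
    {"tx":0,"ty":0,"tz":0,"wx":0,"wy":0,"wz":-0.08},
    {"tx":0,"ty":0,"tz":0,"wx":0,"wy":0,"wz":-0.08}
  ]
}}

```text
time_s: 23.37
ee_pos: [533.4, -310.7, 46.0]
ee_rot: [-180.0, -0.0, 41.4]
force: [0.8, 0.0, 0.2]
gripper_width: 15.0
gripper_force: 0.0
```

```bash
python3 go.py 533.1 -310.8 46 77
```

```text
t 23.3667 pos [ 533.4 -310.7   46. ] rot [-179.99   -0.     41.36] q [-31.  30.  96.   0.  53.  17.] w 15.0 0.0 [0.8 0.  0.2]
tool cm [-0.03 -0.02 -0.  ]
rotvec [-0.    -0.    -0.622]
```

Emit:
{"method": "move_arm", "body": {
  "plan": [
    {"tx":0,"ty":0,"tz":0,"wx":0,"wy":0,"wz":-0.08},
    {"tx":0,"ty":0,"tz":0,"wx":0,"wy":0,"wz":-0.08},
    {"tx":0,"ty":0,"tz":0,"wx":0,"wy":0,"wz":-0.08},
    {"tx":0,"ty":0,"tz":0,"wx":0,"wy":0,"wz":-0.08},
    {"tx":0,"ty":0,"tz":0,"wx":0,"wy":0,"wz":-0.08},
    {"tx":0,"ty":0,"tz":0,"wx":0,"wy":0,"wz":-0.08},
    {"tx":0,"ty":0,"tz":0,"wx":0,"wy":0,"wz":-0.08},
    {"tx":0,"ty":0,"tz":0,"wx":0,"wy":0,"wz":-0.06},
    {"tx":0,"ty":0,"tz":0,"wx":0,"wy":0,"wz":0},
    {"tx":0,"ty":0,"tz":0,"wx":0,"wy":0,"wz":0}
  ]
}}

```text
time_s: 24.2
ee_pos: [533.5, -310.8, 46.0]
ee_rot: [180.0, -0.0, 76.6]
force: [0.3, -0.2, -0.4]
gripper_width: 15.0
gripper_force: 0.0
```

Emit:
{"method": "move_arm", "body": {
  "plan": [
    {"tx":0,"ty":0,"tz":0,"wx":0,"wy":0,"wz":0},
    {"tx":0,"ty":0,"tz":0,"wx":0,"wy":0,"wz":0},
    {"tx":0,"ty":0,"tz":0,"wx":0,"wy":0,"wz":0},
    {"tx":0,"ty":0,"tz":0,"wx":0,"wy":0,"wz":0},
    {"tx":0,"ty":0,"tz":-0.5,"wx":0,"wy":0,"wz":0},
    {"tx":0,"ty":0,"tz":-1.5,"wx":0,"wy":0,"wz":0},
    {"tx":0,"ty":0,"tz":-2,"wx":0,"wy":0,"wz":0},
    {"tx":0,"ty":0,"tz":-2.5,"wx":0,"wy":0,"wz":0},
    {"tx":0,"ty":0,"tz":-2.5,"wx":0,"wy":0,"wz":0},
    {"tx":0,"ty":0,"tz":-2,"wx":0,"wy":0,"wz":0},
    {"tx":0,"ty":0,"tz":-1,"wx":0,"wy":0,"wz":0}
  ],
  "gripper": 4.0
}}

```text
time_s: 25.12
ee_pos: [534.6, -311.5, 169.5]
ee_rot: [179.7, 0.1, 76.6]
force: [0.1, -0.2, 0.2]
gripper_width: 40.0
gripper_force: 0.0
```

```bash
python3 go.py 355 0 160 77
```

```text
t 25.1167 pos [ 534.6 -311.5  169.5] rot [1.7971e+02 9.0000e-02 7.6640e+01] q [-31.  24.  88.   0.  68. -18.] w 40.0 0.0 [ 0.1 -0.2  0.2]
tool cm [ 26.16 -24.68   0.79]
rotvec [ 0.005  0.002 -0.006]
```

Emit:
{"method": "move_arm", "body": {
  "plan": [
    {"tx":2.2,"ty":-2.0,"tz":0,"wx":0,"wy":0,"wz":0},
    {"tx":2.2,"ty":-2.0,"tz":0,"wx":0,"wy":0,"wz":0},
    {"tx":2.2,"ty":-2.0,"tz":0,"wx":0,"wy":0,"wz":0},
    {"tx":2.2,"ty":-2.1,"tz":0,"wx":0,"wy":0,"wz":0},
    {"tx":2.2,"ty":-2.1,"tz":0,"wx":0,"wy":0,"wz":0},
    {"tx":2.2,"ty":-2.1,"tz":0,"wx":0,"wy":0,"wz":0},
    {"tx":2.2,"ty":-2.1,"tz":0,"wx":0,"wy":0,"wz":0},
    {"tx":2.2,"ty":-2.1,"tz":0,"wx":0,"wy":0,"wz":0},
    {"tx":2.2,"ty":-2.1,"tz":0,"wx":0,"wy":0,"wz":0},
    {"tx":2.2,"ty":-2.1,"tz":0,"wx":0,"wy":0,"wz":0},
    {"tx":2.2,"ty":-2.1,"tz":0,"wx":0,"wy":0,"wz":0},
    {"tx":2.0,"ty":-1.9,"tz":0,"wx":0,"wy":0,"wz":0}
  ]
}}

```text
time_s: 26.12
ee_pos: [352.0, 2.3, 165.8]
ee_rot: [-180.0, -0.0, 76.6]
force: [-0.2, 0.9, -0.1]
gripper_width: 40.0
gripper_force: 0.0
```

```bash
python3 - <<'E'
from h import *
import m
g=m.g;s=m.s
m.blobs(g,(112,120,50),(130,255,255),70,30,(340,220,410,290))
sub=g['color'][238:262,406:432].astype(int).sum(2)//3
print(sub[3:20])
A=cv2.resize(g['color'][205:285,345:455,::-1],(440,320),interpolation=cv2.INTER_CUBIC)
B=cv2.resize(s['color'][160:240,115:205,::-1],(360,320),interpolation=cv2.INTER_CUBIC)
cv2.imwrite('pics/c5.png',np.hstack([A,B]))
cv2.imwrite('pics/top2.png',g['color'][:,:,::-1])
E
```

```text
343 (np.float64(380.1), np.float64(255.8)) [ 501.6 -205.7] [array([ 501.7, -205.7]), array([38. , 55.4]), np.float64(17.0)]
[[125 128 123  98  91  58  62  64  65  67  68  65  66  64  63  63  62  62
   70  88 115 131 133 129 122 105]
 [128 124  87  51  55  64  66  51  50  66  66  66  70  66  64  63  66  62
   59  63  88 125 131  91  33  20]
 [128 119  99  43  58  30   8  12  17  22  25  53  67  68  67  69  68  63
   64  62  70  98 124  44   0   0]
 [121  85  96  32  13   0   0  13  12   9  11  14  20  28  52  67  67  66
   63  65  67  82 113  57   8   7]
 [123  79  39  15   0   0  11  17  14  15  13  10  10   8  15  19  26  43
   45  63  62  68  97 120  60  65]
 [102  96  31  10   0   5  11  18  21  16  18  15  14  13   9  10   8  26
   21  16  20  48  87 122 131 134]
 [ 82  99  34  10   1   0   2   0   5  10  10  16  18  18  14  13  39 100
   94  45  40  17  26  47  98 130]
 [ 73  98  35  39  19   8   9   1   0   0   0   5   6  10  16  16  43 105
  116 141 133 104  91  41  29  57]
 [ 71  96  37  68  69  62  47  18  18   3   5   0   0   0   1   2  13  28
   32  56  70 110 141 139 130 
[... 177 characters left out ...]
10   1   1
    0   0   0   0   0   9  42  95]
 [123  92  96  48  66  67  67  65  66  69  67  70  70  68  68  64  45  19
   14   7   0   0   5  21  26  45]
 [121  82  96  46  62  71  66  68  64  67  67  67  67  68  69  68  70  64
   65  45  19  22  65 117  63  41]
 [129 117  95  93  52  60  68  69  67  67  67  65  67  67  67  67  66  69
   68  67  65  71 107 129  73  36]
 [126 126 124  99  56  42  63  66  67  68  67  65  66  65  64  65  65  66
   63  65  70  88 119 134 122  58]
 [127 128 121  82  89  57  49  61  67  69  66  67  68  66  66  65  67  62
   64  67  82 113 131 134 134 128]
 [117  77  86 112  83 101  73  49  56  64  66  64  65  65  67  64  64  61
   69  80 107 126 129 131 130 132]]
```

View pics/c5.png

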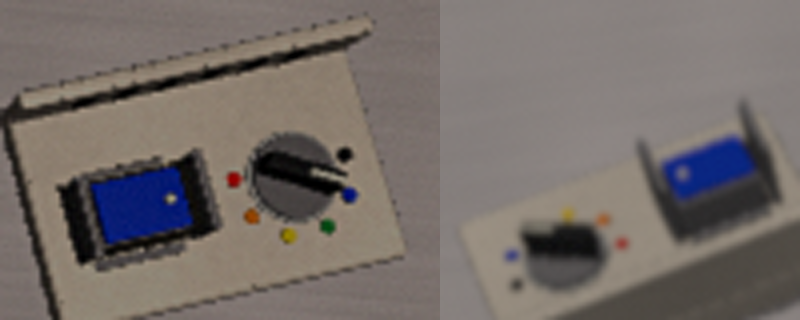

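View pics/top2.png

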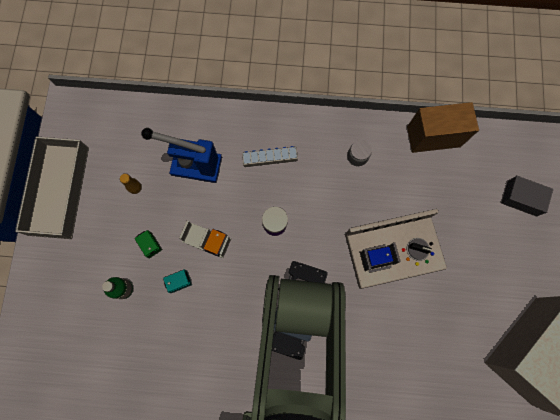

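```bash
python3 - <<'E'
from h import *
g=grab_frame('top')
sub=g['color'].astype(float).sum(2)/3
v,u=np.nonzero(sub[246:252,422:430]>85); v+=246;u+=422
P=np.array([onz(g,a,b,63)[:2] for a,b in zip(u,v)])
d=cv2.fitLine(P.astype(np.float32),cv2.DIST_L2,0,.01,.01).ravel()
print('line deg',np.degrees(np.arctan2(d[1],d[0])),'axis->mean',np.degrees(np.arctan2(*(P.mean(0)-[533.3,-310.8])[::-1])),'blue',-102.7)
E
```

```text
line deg -86.33204 axis->mean -96.14137344683306 blue -102.7
```

```bash
python3 - <<'E'
from h import *
g=grab_frame('top')
a=onz(g,423.5,247.5,63);b=onz(g,429,249.05,63);print(np.degrees(np.arctan2(*(b-a)[1::-1])),np.degrees(np.arctan2(*(b[:2]-[533.3,-310.8])[::-1])))
sub=g['color'].astype(float).sum(2)/3; m=(sub[238:258,406:432]<28).astype(np.uint8)
m=(cv2.connectedComponents(m)[1]==cv2.connectedComponents(m)[1][8,10])
v,u=np.nonzero(m); P=np.array([onz(g,x+406,y+238,55)[:2] for x,y in zip(u,v)])
d=cv2.fitLine(P.astype(np.float32),cv2.DIST_L2,0,.01,.01).ravel(); print('bar line',np.degrees(np.arctan2(d[1],d[0])),len(P))
E
```

```text
-101.5555623144444 -102.02373098149678
bar line 75.2739 113
```

```bash
python3 -c "
from h import *
print(env.job_done())"
```

```text
the job is handed in; nothing more can be done
None
```

I docked the blue pod upright and flat in the station's bay, let it go, then turned the selector to the blue mark (pointer within about 1°), and handed the job in at about 26 s with the other loose things showing no visible change in the last top view.

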